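Close the open side of a setting frame with its loose steel bar, ready to pour

ROBOT

A 6-joint arm with a two-finger parallel gripper is mounted at the origin on a cart in front of the work surface, level with it; the furniture and walls round the work are solid. World frame = base frame: x ahead of the robot, y to its left, z up, the work surface at z = 0. Lengths are in m, angles in rad, forces in N, time in s.
With the tool pointing down it reaches from about 0.375 to 0.975 m from the base axis. Payload 3.8 kg.
Tool frame: the origin (TCP) lies between the finger pads; the fingertips stand 8 mm ahead of it and the grasp point (between the pads) lies 11 mm behind it (tcp_to_tips is the distance from the TCP to the fingertips, in m); z points along the fingers, y is the line along which they close (so a half turn about z gives the same grasp; the last joint's range is limited). The gripper opens to 85 mm and grips with 20 to 120 N. Pads are 22 mm wide; open, the fingers measure 114 mm over their backs; the gripper's body (76 mm by 85 mm) begins 54 mm behind the grasp point. The pads swing forward as they close: fully open they stand 13 mm farther back than shut.
Start: joints at [1.292, 0.264, 1.604, -0, 1.274, -0.037], TCP at [0.162, 0.655, 0.203] pointing down, gripper open.
Joint ranges: [-2.63, 2.63], [-0.94, 2.18], [0.31, 2.57], [-1.31, 4.45], [0, 2.66], [-2.55, 2.55]. Speed limits (rad/s): [2.57, 2.57, 3.14, 3.14, 3.14, 3.14].

INTERFACE

Orientations are given as a rotation vector (axis times angle).
In Python, from workcell import * gives the robot as it stands.
- The arm moves only by the tool move_arm, never from a script. Its argument "series" is one flat list of numbers, 7 for each row, row after row: the finger opening in cm, from 0 to 8.54, then the shift along the tool's x, y, z in cm, then the turn, a rotation vector about the tool's x, y, z in degrees. A call has 1 to 5 rows; each row shifts and turns the commanded pose from where the row before left it, along the tool's axes as they then stand; what a row does not reach is not made up. A row lasts 1/8 s, in which the tool goes at most 62.5 mm and 10.7 degrees, less where a joint would pass 70% of its speed; a pose out of reach is approached as far as the arm can. A call is refused whole if a number of a shift passes 6.25 or a number of a turn 10.7, either way. A call with a gripper value outside its range is refused whole. The fingers move at their own pace and stop on an object; "grip_force" is the grip in N (left out, the last holds). Time passes only in rows, so rows that do not move let the fingers close. It gives the time, the measured TCP pose, the force, the opening and the grip force at its end, in the units of the state.
- read_state(): the state, without advancing time (a new reading comes with each control period).
- read_camera(name): name is "scene" or "top" or "wrist"; returns the picture (480x640x3 uint8, red, green, blue); there is no depth.
- calibration(name): a dict with "camera_matrix" (3x3 intrinsics, pixels), "rvec" (rotation vector, rad) and "tvec" (3), from world to camera coordinates, as OpenCV has them. Camera axes: x right, y down, z forward; pixel columns grow to the right and rows downward; lengths in m; the calibration is good to about 2 mm. The wrist camera is an equidistant fisheye: a pixel r from the principal point sees the ray r / f radians off the axis. A picture is of the moment at which its call begins: read the wrist's pose just before it. calibration takes no time and is no camera call; for the wrist camera it gives the pose at the moment of the call.
- finish_job(): hands the job in; it is judged then, once.
The state is a dict: "time": time; "q": joint angles; "joint_vel": joint speeds; "joint_torque": joint torques, N m; "tool_pos": TCP position; "tcp_rot": TCP orientation; "wrist_force": force on the tool from outside, world axes, zero at the start; "torque": the same for the moment, N m; "width": opening from 0.0 (shut) to 1.0 (fully open); "grip_force": force on a finger pad.
Only numpy, scipy, OpenCV 4.12 (cv2) and the standard library are available. Lean on these libraries where they do the work, as an engineer would, in place of code of your own. Each camera call takes 0.05 s, during which the arm holds its last target. There are 200 camera calls.

TASK

Close the steel setting frame so that a slab can be poured in it: slide the long loose bar that lies in front of the frame's open side up against the ends of the two side bars, so that it is flush on both of them and its own ends are level with the frame's outer sides. Slide it on the counter without picking it up (a dropped bar chips the stone), do not shove the frame away, and leave the short spare bar and the small ramekin next to the frame where they are.

Things in the scene. Friction and masses are not known exactly. Their poses are not given: they have to be found in the camera images.
- setting_frame: Three-sided frame of plain steel bars 20 mm thick, 30 mm high, loose on the counter, 1.7 kg, open side toward the robot. Origin: on the counter at the middle of the open side, in the plane of the two side bars' end faces. x points into the frame (outer back face at x = 120 mm), y along the open side, z up. Outer width 160 mm (y = -80 to 80); side bars centred at y = +-70 mm.
- closing_bar: Long loose bar, plain steel, 160 mm long (y axis), 20 mm thick (x), 30 mm high (z up), 0.75 kg. Origin: centre of its underside. Lies flat, 55 to 85 mm in front of the frame's open side, askew and off to one side. Either long face may go against the frame. Closed: its origin at x = -10, y = 0 mm in the frame's axes, its y axis parallel to the frame's.
- spare_bar: Short spare bar of the same plain steel, 100 mm long (y axis), 20 x 30 mm; too short for this frame; lies on the counter to the right of the frame. Origin: centre of its underside. Leave it.
- ramekin_1: Small dark ramekin, 69 mm across, 34 mm high, behind the frame. Origin: centre of its underside. Leave it.

How it is judged:
At the end, for the whole second after the job is handed in: The long bar lies flat on the counter, flush on the end faces of both side bars (mean gap under 2.5 mm, parallel within 0.02 rad, about 1.1 degrees), its ends level with the frame's outer sides within 8 mm, at rest; the frame is within 20 mm of where it stood (x of closing_bar in the frame of setting_frame between -0.0125 and -0.007 m and y of closing_bar in the frame of setting_frame between -0.008 and 0.008 m and angle between the y axis of closing_bar and the y axis of setting_frame, either way round below 0.02 rad and height (world z) of closing_bar below 0.004 m and angle between closing_bar's own z axis and vertical below 0.06 rad and linear speed of each of closing_bar, setting_frame below 0.01 m/s and distance of setting_frame from where it was at the start of the episode below 0.02 m); the robot touches nothing.
It fails at once if the closing bar is picked up off the counter (underside over 15 mm) (height (world z) of closing_bar above 0.015 m).
It fails at once if the frame is shoved more than 25 mm (distance of setting_frame from where it was at the start of the episode above 0.025 m).
It fails at once if the short spare bar or the ramekin is moved more than 30 mm (distance of any of spare_bar, ramekin_1 from where it was at the start of the episode above 0.03 m).
It also fails if it takes over 51 s, if anything falls off the work surface, if the arm or the gripper's body presses on something with over 40 N, if the wrist force passes 120 N, or if a joint passes its speed limit or range.

## Working session

There is one attempt and no reset: what is moved stays moved. The work goes in short steps, Python scripts to look and compute and a tool call to move; the robot and the scene stay as the last step left them, time stands still between calls to the robot, and variables do not carry over. Pictures are saved under pics/ and viewed, at most 10 in all, crops included, and the job is handed in when it is done.

Besides the shell and the picture viewer there is one more tool, called after "Emit:" by a JSON object that holds its "api" and its "payload", one argument or row to a line. move_arm: Moves the arm, as the interface text tells. Its arguments: {"type":"object","properties":{"series":{"type":"array"},"grip_force":{"type":"number"}},"required":["series"]}

```bash
mkdir -p pics
python3 - <<'E'
from workcell import *
import cv2
for n in ("top","scene"):
    cv2.imwrite(f"pics/{n}0.png",read_camera(n)[:,:,::-1])
    c=calibration(n);print(n,c)
s=read_state();print(s)
E
```

```text
top {'camera_matrix': array([[453.74055539,   0.        , 321.12621808],
       [  0.        , 453.74055539, 235.95760022],
       [  0.        ,   0.        ,   1.        ]]), 'rvec': array([ 2.14160866, -2.16683158,  0.19690966]), 'tvec': array([0.34765088, 0.6146289 , 0.8161579 ])}
scene {'camera_matrix': array([[448.62310408,   0.        , 320.21692899],
       [  0.        , 448.62310408, 242.98813931],
       [  0.        ,   0.        ,   1.        ]]), 'rvec': array([ 0.3895569 ,  2.78940082, -1.16476811]), 'tvec': array([ 0.48724206, -0.32239652,  1.21807281])}
{'time': 0.1, 'q': array([ 1.29210835e+00,  2.64674473e-01,  1.60524075e+00, -1.38042760e-05,
        1.27370949e+00, -3.68705609e-02]), 'joint_vel': array([ 0.00082894, -0.00039567, -0.00223037, -0.00130303,  0.00099838,
        0.00041804]), 'joint_torque': array([-3.45223334e-04, -5.16702855e+01, -3.68592417e+01, -1.01191242e-04,
        6.31898802e-03,  1.04962439e-07]), 'tool_pos': array([0.16142954, 0.65467028, 0.20218705]), 'tcp_rot': array([-0.37887764, -3.11835245,  0.00315525]), 'wrist_force': array([ 0.31251999,  0.30746809, -0.008068  ]), 'torque': array([0.00714861, 0.00093236, 0.00711408]), 'grip_force': 0.0, 'width': 1.0031162157079765}
```

View pics/top0.png

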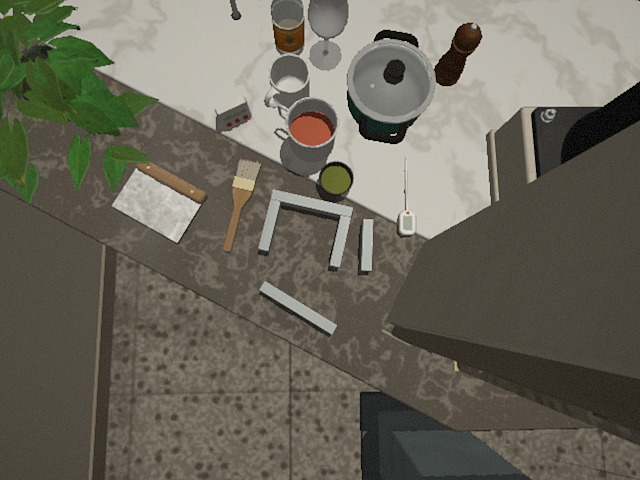

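View pics/scene0.png

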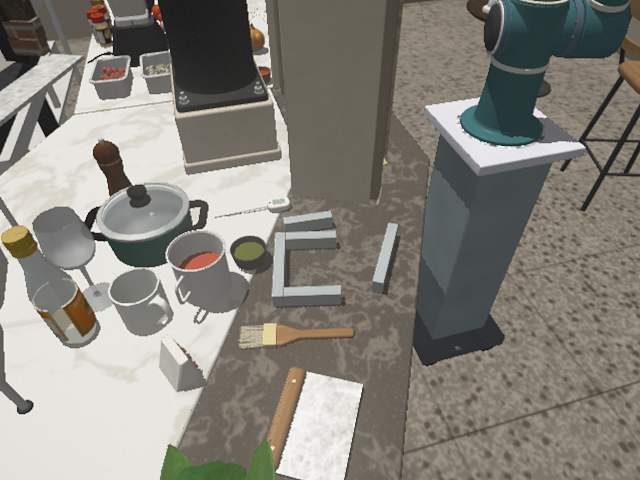

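Top view: the frame is at about (305,230) with its open side facing down, and the long bar runs (262,285)-(335,332). The spare bar is at (367,246) and the ramekin at (336,180). The scene view shows the same layout, with a pillar beside the spare bar. Next I'll segment the steel top faces.

```bash
cat > h.py <<'E'
from workcell import *
import cv2, numpy as np
from scipy.spatial.transform import Rotation as R
def cam(n):
    c=calibration(n);return c["camera_matrix"],cv2.Rodrigues(c["rvec"])[0],c["tvec"]
def ray(n,uv,z):
    K,Rm,t=cam(n);uv=np.atleast_2d(uv)
    d=(np.c_[uv,np.ones(len(uv))]@np.linalg.inv(K).T)@Rm;o=-Rm.T@t
    return (o+d*((z-o[2])/d[:,2])[:,None])[:,:2]
def proj(n,p):
    K,Rm,t=cam(n);q=K@(Rm@np.array(p)+t);return q[:2]/q[2]
E
python3 - <<'E'
from h import *
im=cv2.imread("pics/top0.png")
print("tcp",proj("top",[.16,.655,.2]),"base",proj("top",[0,0,0]), "cam", -cam("top")[1].T@cam("top")[2])
for p in [(270,200),(333,270),(264,250),(298,308),(367,246),(336,262),(370,260)]: print(p,im[p[1],p[0]])
hsv=cv2.cvtColor(im,cv2.COLOR_BGR2HSV)
for lo in (140,150,165):
  m=((hsv[...,1]<40)&(hsv[...,2]>lo)).astype(np.uint8)
  n,l,st,c=cv2.connectedComponentsWithStats(m)
  for i in range(1,n):
    x,y,w,h,a=st[i]
    if a>150 and 225<c[i][0]<400 and 170<c[i][1]<350: print(lo,i,st[i],cv2.boxPoints(cv2.minAreaRect(np.argwhere(l==i)[:,::-1].astype(np.float32))).round(1).tolist())
cv2.imwrite("pics/crop0.png",cv2.resize(im[170:350,230:400],None,fx=3.3,fy=3.3,interpolation=cv2.INTER_CUBIC))
E
```

```text
tcp [100.22836449 550.13312916] base [514.40169291 577.65870692] cam [0.48712639 0.36556482 0.89096227]
(270, 200) [131 137 132]
(333, 270) [35 34 43]
(264, 250) [ 97 102 102]
(298, 308) [169 173 170]
(367, 246) [174 183 178]
(336, 262) [171 176 175]
(370, 260) [182 189 186]
140 67 [ 259  189   94   78 1868] [[258.0, 248.1999969482422], [271.79998779296875, 188.3000030517578], [353.1000061035156, 207.10000610351562], [339.29998779296875, 266.8999938964844]]
140 71 [361 219  12  52 525] [[360.8999938964844, 269.79998779296875], [362.79998779296875, 218.6999969482422], [373.0, 219.0], [371.20001220703125, 270.20001220703125]]
140 72 [260 281  77  53 906] [[258.79998779296875, 289.6000061035156], [264.3999938964844, 280.3999938964844], [337.1000061035156, 324.70001220703125], [331.5, 333.8999938964844]]
150 59 [ 259  189   94   78 1785] [[258.5, 248.1999969482422], [272.20001220703125, 188.5], [352.8999938964844, 207.0], [339.20001220703125, 266.70001220703125]]
150 63 [362 219  11  52 501] [[361.20001220703125, 269.79998779296875], [363.0, 218.6999969482422], [373.0, 219.0], [371.1000061035156, 270.20001220703125]]
150 64 [260 281  77  53 861] [[259.1000061035156, 289.5], [264.5, 280.6000061035156], [337.0, 324.79998779296875], [331.6000061035156, 333.70001220703125]]
165 62 [ 259  190   94   77 1656] [[258.6000061035156, 247.5], [272.3999938964844, 188.3000030517578], [353.0, 207.10000610351562], [339.20001220703125, 266.29998779296875]]
165 65 [362 219  11  51 489] [[361.5, 269.0], [363.3999938964844, 218.6999969482422], [373.0, 219.10000610351562], [371.1000061035156, 269.29998779296875]]
165 66 [260 282  77  51 809] [[259.29998779296875, 289.3999938964844], [264.3999938964844, 281.0], [336.5, 324.8999938964844], [331.3999938964844, 333.29998779296875]]
```

View pics/crop0.png

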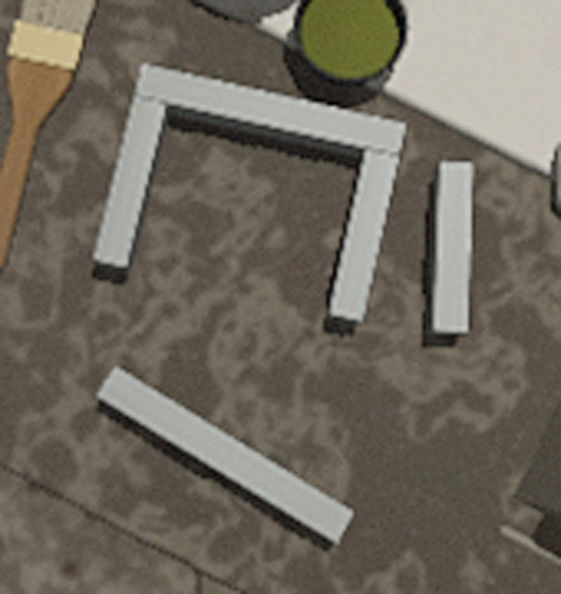

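The crop shows clean top faces with the shadowed sides dark, so minAreaRect on the masks is valid. I'll convert them to world coordinates at z = 0.03.

```bash
cat >> h.py <<'E'
def measure(im,lo=150,z=.03,box=(225,170,400,350)):
    """im RGB of top cam -> {area: (center, long-axis ang, size, corners)} rects in world, top faces"""
    hsv=cv2.cvtColor(im,cv2.COLOR_RGB2HSV)
    m=((hsv[...,1]<40)&(hsv[...,2]>lo)).astype(np.uint8)
    n,l,st,c=cv2.connectedComponentsWithStats(m);out=[]
    for i in range(1,n):
        if st[i][4]>150 and box[0]<c[i][0]<box[2] and box[1]<c[i][1]<box[3]:
            P=ray("top",np.argwhere(l==i)[:,::-1].astype(float),z).astype(np.float32)
            r=cv2.minAreaRect(P*1000); out.append((st[i][4],np.round(r[0],1),np.round(r[1],1),round(r[2],2),cv2.boxPoints(r).round(1).tolist()))
    return out
E
python3 - <<'E'
from h import *
im=cv2.imread("pics/top0.png")[:,:,::-1].copy()
for lo in (140,165):
  for o in measure(im,lo): print(*o)
hsv=cv2.cvtColor(im,cv2.COLOR_RGB2HSV)
print("ramekin", ray("top",[[336,180]],.034),"counter edge", ray("top",[[110,240],[290,340],[380,390]],0), "pillar", ray("top",[[385,328],[430,240]],0))
print(R.from_rotvec(read_state()["tcp_rot"]).as_matrix().round(3))
E
```

```text
1868 [637.8 370. ] [160.3 119.8] 76.35 [[560.7000122070312, 306.20001220703125], [677.0999755859375, 277.8999938964844], [714.9000244140625, 433.70001220703125], [598.5, 462.0]]
525 [603.8 252.1] [19.8 99.4] 86.38 [[553.5999755859375, 245.39999389648438], [652.7999877929688, 239.10000610351562], [654.0999755859375, 258.8999938964844], [554.7999877929688, 265.1000061035156]]
906 [486.4 385.7] [159.1  19.8] 58.2 [[436.1000061035156, 323.3999938964844], [452.8999938964844, 312.8999938964844], [536.7999877929688, 448.1000061035156], [519.9000244140625, 458.6000061035156]]
1656 [638.2 369.1] [158.  118.6] 76.35 [[561.9000244140625, 306.29998779296875], [677.2000122070312, 278.29998779296875], [714.4000244140625, 431.8999938964844], [599.2000122070312, 459.8999938964844]]
489 [604.5 251.6] [18.5 97.8] 86.3 [[555.0999755859375, 245.60000610351562], [652.7000122070312, 239.3000030517578], [653.9000244140625, 257.70001220703125], [556.2999877929688, 264.0]]
809 [486.4 385.8] [157.9  18.1] 58.2 [[437.1000061035156, 323.3999938964844], [452.3999938964844, 313.8999938964844], [535.7000122070312, 448.1000061035156], [520.2999877929688, 457.6000061035156]]
ramekin [[0.7302066  0.30961439]] counter edge [[0.62121189 0.75319141]
 [0.42412442 0.40161483]
 [0.32885121 0.23166071]] pillar [[0.44391273 0.21805286]
 [0.61501464 0.1216241 ]]
[[-0.971  0.239 -0.001]
 [ 0.239  0.971 -0.002]
 [ 0.    -0.002 -1.   ]]
```

Run:
```python
from h import *
print(ray("scene",[[292,192],[378,203],[335,198],[404,225]],0).round(3))
for p in [(.444,.218,0),(.444,.218,.3),(.444,.218,.6)]: print(proj("top",p),proj("scene",p))
print("nadir",proj("top",[.4871,.3656,0]))
im=cv2.imread("pics/scene0.png");cv2.imwrite("pics/crop1.png",cv2.resize(im[100:300,250:450],None,fx=3,fy=3))
```

```text
[[0.608 0.128]
 [0.435 0.219]
 [0.521 0.176]
 [0.409 0.302]]
[385.02560111 327.95360178] [374.00462592 203.32345434]
[424.02262191 338.90614738] [386.60456524  69.38425519]
[544.08116073 372.62530321] [ 408.63132095 -164.76338189]
nadir [308.48924543 306.47699377]
```

View pics/crop1.png

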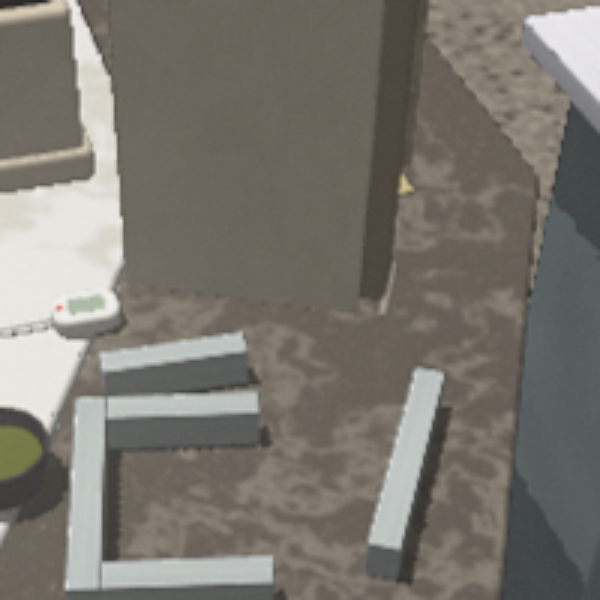

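The pillar's foot corner is at about (0.444, 0.218) and it is tall. I'll grip the bar 30 mm toward its far (+y) end to keep the arm clear of it.

```bash
cat >> h.py <<'E'
def rows(tgt,yang,n,g):
    """n equal rows from the measured pose to world tgt (m), tool y at world angle yang (deg), tool vertical"""
    s=read_state();M=R.from_rotvec(s["tcp_rot"]);p=s["tool_pos"]
    y=np.array([np.cos(np.radians(yang)),np.sin(np.radians(yang)),0]);z=np.array([0,0,-1.])
    T=R.from_matrix(np.c_[np.cross(y,z),y,z]);rv=np.degrees((M.inv()*T).as_rotvec());st=R.from_rotvec(np.radians(rv/n))
    print("pos",p.round(4),"tooly",np.degrees(np.arctan2(*M.as_matrix()[1::-1,1])).round(2),"tot turn",rv.round(2),"F",s["wrist_force"].round(1),"w",s["width"].round(3),"t",s["time"])
    for i in range(n):
        print(g,*(M.inv().apply((np.array(tgt)-p)/n)*100).round(2),*(rv/n).round(1));M=M*st
E
python3 -c "
from h import *
rows([.5022,.4112,.12],-31.8,11,5)"
```

```text
Traceback (most recent call last):
  File "h.py", line 27, in rows
    print("pos",p.round(4),"tooly",np.degrees(np.arctan2(*M.as_matrix()[1::-1,1])).round(2),"tot turn",rv.round(2),"F",s["wrist_force"].round(1),"w",s["width"].round(3),"t",s["time"])
                                                                                                                                                     ^^^^^^^^^^^^^^^^
AttributeError: 'float' object has no attribute 'round'
```

```bash
sed -i 's/s\["width"\].round(3)/round(s["width"],3)/' h.py; python3 -c "
from h import *
rows([.5022,.4112,.12],-31.8,11,5)"
```

```text
pos [0.1614 0.6547 0.2022] tooly 76.15 tot turn [-8.0000e-02  1.1000e-01  1.0795e+02] F [ 0.3  0.3 -0. ] w 1.003 t 0.1
5 -3.54 -1.41 0.75 -0.0 0.0 9.8
5 -3.73 -0.78 0.75 -0.0 0.0 9.8
5 -3.8 -0.14 0.75 -0.0 0.0 9.8
5 -3.77 0.51 0.75 -0.0 0.0 9.8
5 -3.63 1.15 0.75 -0.0 0.0 9.8
5 -3.38 1.75 0.75 -0.0 0.0 9.8
5 -3.03 2.3 0.75 -0.0 0.0 9.8
5 -2.6 2.79 0.75 -0.0 0.0 9.8
5 -2.08 3.19 0.75 -0.0 0.0 9.8
5 -1.51 3.5 0.75 -0.0 0.0 9.8
5 -0.89 3.7 0.75 -0.0 0.0 9.8
```

Emit:
{"api": "move_arm", "payload": {
  "series": [5,-3.5,-1.4,0.7,0,0,9.8,5,-3.7,-0.8,0.7,0,0,9.8,5,-3.8,-0.1,0.7,0,0,9.8,5,-3.8,0.5,0.7,0,0,9.8,5,-3.6,1.1,0.7,0,0,9.8],
  "grip_force": 40
}}

```text
time: 0.72
tool_pos: [0.3163, 0.5437, 0.1675]
tcp_rot: [1.646, 2.676, -0.002]
wrist_force: [0.2, 0.4, -0.8]
width: 0.584
grip_force: 0.0
```

Emit:
{"api": "move_arm", "payload": {
  "series": [5,-3.4,1.7,0.7,0,0,9.8,5,-3.0,2.3,0.7,0,0,9.8,5,-2.6,2.8,0.7,0,0,9.8,5,-2.1,3.2,0.7,0,0,9.8,5,-1.5,3.5,0.7,0,0,9.8]
}}

```text
time: 1.35
tool_pos: [0.4712, 0.4332, 0.1326]
tcp_rot: [2.607, 1.753, -0.001]
wrist_force: [-0.3, -0.0, 0.0]
width: 0.588
grip_force: 0.0
```

Emit:
{"api": "move_arm", "payload": {
  "series": [5,-0.9,3.7,0.7,0,0,9.8,5,0,0,0,0,0,0,5,0,0,0,0,0,0]
}}

```text
time: 1.72
tool_pos: [0.501, 0.4121, 0.1259]
tcp_rot: [-2.742, -1.532, 0.002]
wrist_force: [-0.1, 0.8, 0.1]
width: 0.591
grip_force: 0.0
```

```bash
python3 -c "
from h import *
rows([.5022,.4112,.012],-31.8,4,5)
cv2.imwrite('pics/sc2.png',read_camera('scene')[:,:,::-1])"
```

```text
pos [0.501  0.4121 0.1259] tooly -31.61 tot turn [-0.05  0.05  0.19] F [-0.1  0.8  0.1] w 0.591 t 1.725
5 -0.0 0.04 2.85 -0.0 0.0 0.0
5 -0.0 0.04 2.85 -0.0 0.0 0.0
5 -0.0 0.04 2.85 -0.0 0.0 0.0
5 -0.0 0.04 2.85 -0.0 0.0 0.0
```

View pics/sc2.png

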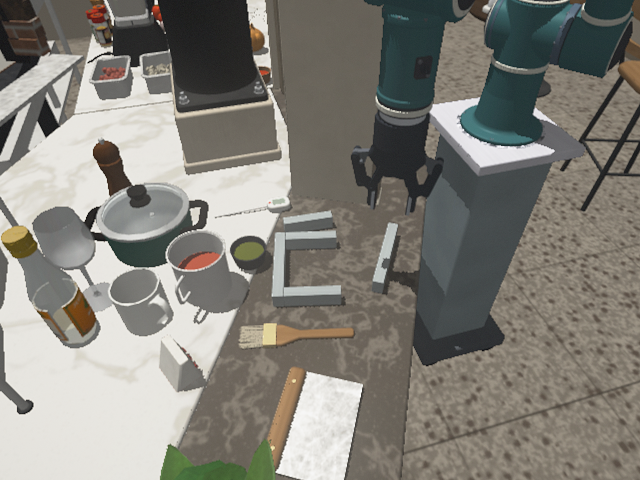

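The gripper stands over the bar at about (395,190) with nothing in contact. Next: descend and close.

Emit:
{"api": "move_arm", "payload": {
  "series": [5,0,0.05,3,0,0,0.2,5,0,0.05,3,0,0,0,5,0,0.05,3,0,0,0,5,0,0,2.3,0,0,0,5,0,0,0,0,0,0]
}}

```text
time: 2.4
tool_pos: [0.5, 0.4109, 0.0112]
tcp_rot: [2.744, 1.529, -0.008]
wrist_force: [-1.0, -0.0, 0.7]
width: 0.588
grip_force: 0.0
```

Emit:
{"api": "move_arm", "payload": {
  "series": [1,0,0,0,0,0,0,1,0,0,0,0,0,0,1,0,0,0,0,0,0,1,0,0,0,0,0,0]
}}

```text
time: 2.9
tool_pos: [0.5032, 0.4116, 0.0141]
tcp_rot: [-2.746, -1.526, -0.002]
wrist_force: [-0.6, -0.6, 0.2]
width: 0.117
grip_force: 0.0
```

```bash
python3 -c "
from h import *
for o in measure(read_camera('top')): print(*o)
rows([.577,.4157,.0125],-13.65,1,1)"
```

```text
1768 [637.9 369.7] [159.9 119.5] 76.35 [[560.9000244140625, 306.1000061035156], [677.0999755859375, 277.8999938964844], [714.7999877929688, 433.29998779296875], [598.7000122070312, 461.5]]
504 [603.8 251.8] [18.8 99.4] 86.68 [[553.5999755859375, 245.3000030517578], [652.9000244140625, 239.5], [653.9000244140625, 258.29998779296875], [554.7000122070312, 264.1000061035156]]
193 [520.4 337.2] [29.2 40.4] 34.17 [[497.0, 345.79998779296875], [519.7000122070312, 312.29998779296875], [543.7999877929688, 328.70001220703125], [521.0999755859375, 362.1000061035156]]
368 [462.9 347.4] [69.2 19.4] 58.22 [[436.5, 323.1000061035156], [452.8999938964844, 312.8999938964844], [489.3999938964844, 371.70001220703125], [472.8999938964844, 381.8999938964844]]
212 [424.  252.8] [23.3 45.3] 17.92 [[405.8999938964844, 270.79998779296875], [419.8999938964844, 227.6999969482422], [442.0, 234.8000030517578], [428.1000061035156, 278.0]]
216 [411.2 481.8] [28.2 40.9] 34.74 [[388.0, 490.6000061035156], [411.29998779296875, 457.0], [434.5, 473.0], [411.20001220703125, 506.70001220703125]]
pos [0.5031 0.4115 0.0139] tooly -31.86 tot turn [  0.02  -0.03 -18.21] F [-0.7  0.7 -0.7] w 0.119 t 2.95
1 4.26 6.05 0.14 0.0 -0.0 -18.2
```

```bash
python3 -c "
from h import *
a=read_camera('wrist');b=read_camera('scene')[150:330,290:470];t=read_camera('top')[200:380,200:380]
cv2.imwrite('pics/c3.png',np.hstack([cv2.resize(a,(400,300)),cv2.resize(b,(300,300)),])[:,:,::-1]);print(a.shape,proj('scene',[.502,.411,.03]),read_state()['width'])
cv2.imwrite('pics/c4.png',cv2.resize(t,None,fx=3,fy=3)[:,:,::-1])"
```

```text
(480, 640, 3) [382.41730059 261.16125282] 0.11853564319298607
```

View pics/c3.png

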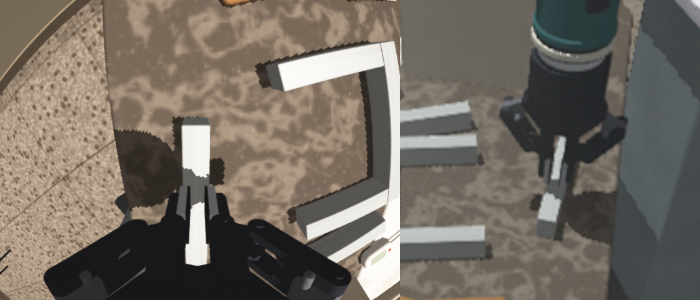

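```bash
python3 -c "
from h import *
a=read_camera('wrist')[170:440,180:480];b=read_camera('scene')[190:310,340:440]
cv2.imwrite('pics/c5.png',np.hstack([cv2.resize(a,(480,430)),cv2.resize(b,(320,430),interpolation=cv2.INTER_CUBIC),])[:,:,::-1])
s=read_state();print(s['tool_pos'],s['grip_force'],proj('scene',s['tool_pos']))"
```

```text
[0.50280895 0.41130093 0.01330547] 0.0 [381.29793645 267.48050276]
```

View pics/c5.png

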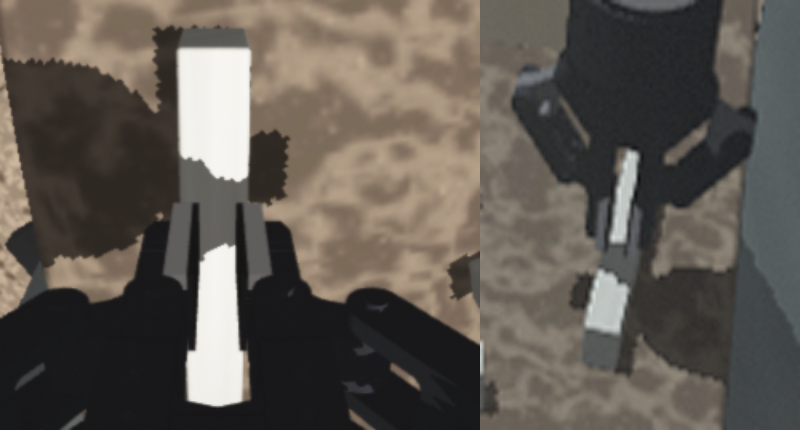

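The bar is under the fingers, but the pads closed to the commanded 10 mm with no force, so the tips seem to be above the bar top. I'll check the tip height against the pictures.

```bash
python3 -c "
from h import *
import workcell
print([n for n in dir(workcell) if not n.startswith('_')][:60], getattr(workcell,'tcp_to_tips',None))
p=np.array([.501,.4121,.1259]);y=np.array([.8517,-.524,0])
for dz in (0,-.008,.011,.02,.03): print(dz,[proj('scene',p+s*.025*y+[0,0,dz]).round(1) for s in (-1,1)])
s=read_state();p=s['tool_pos'];c=calibration('wrist');Rm=cv2.Rodrigues(c['rvec'])[0]
print('cam in world rel tcp',(-Rm.T@c['tvec']-p).round(4),'axis',Rm[2].round(3),c['camera_matrix'][0])
def fe(P):
    q=Rm@P+c['tvec'];th=np.arctan2(np.hypot(*q[:2]),q[2]);K=c['camera_matrix'];return (K[:2,2]+K[0,0]*th*q[:2]/np.hypot(*q[:2])).round(1)
b=np.array([.527,.85,0])
for z in (-.008,.0,.02): print('wrist TCP-level pad edges',z,[fe(p+sg*.005*y+b*.011+[0,0,z]) for sg in(-1,1)])
for d in (30,-50,-10): print('bar top',[fe(np.array([.5022,.4112,.03])+b*(50 if d==30 else d/1000.*0)+0*b) ] if d!=30 else [fe(np.array([.4864,.3857,.03])+b*.08+sg*.01*y) for sg in (-1,1)])
"
```

```text
['MotionError', 'calibration', 'finish_job', 'read_camera', 'read_state', 'tcp_to_tips'] 0.008
0 [array([402.9, 225.3]), array([373.5, 220.1])]
-0.008 [array([402.4, 228.8]), array([373.1, 223.6])]
0.011 [array([403.7, 220.4]), array([373.9, 215.2])]
0.02 [array([404.4, 216.3]), array([374.3, 211.1])]
0.03 [array([405.1, 211.7]), array([374.8, 206.5])]
cam in world rel tcp [0.0446 0.0699 0.1704] axis [-0.17  -0.275 -0.946] [371.64829954   0.         315.47353984]
wrist TCP-level pad edges -0.008 [array([303.5, 261.6]), array([322.8, 261.5])]
wrist TCP-level pad edges 0.0 [array([303. , 267.6]), array([323.1, 267.5])]
wrist TCP-level pad edges 0.02 [array([301.7, 284.9]), array([324. , 284.8])]
bar top [array([287.9, 198.6]), array([335.2, 198.4])]
bar top [array([312. , 303.8])]
bar top [array([312. , 303.8])]
```

Both cameras put the fingertips about 20–30 mm higher than the stated TCP offset implies: scene shows them at y≈258 against about 270 expected, wrist at y≈297 against about 262. The bar hasn't moved. I'll open, go down in steps watching the force, and close again.

Emit:
{"api": "move_arm", "payload": {
  "series": [5,0,0,0,0,0,0,5,0,0,0,0,0,0,5,0,0,0,0,0,0]
}}

```text
time: 3.58
tool_pos: [0.5028, 0.4114, 0.0134]
tcp_rot: [2.746, 1.527, -0.0]
wrist_force: [-0.3, -0.7, 0.4]
width: 0.59
grip_force: 0.0
```

Emit:
{"api": "move_arm", "payload": {
  "series": [5,0,0,0.5,0,0,0,5,0,0,0.5,0,0,0,5,0,0,0,0,0,0]
}}

```text
time: 3.95
tool_pos: [0.5022, 0.4109, 0.0024]
tcp_rot: [2.746, 1.526, -0.003]
wrist_force: [-0.2, -0.6, 0.3]
width: 0.584
grip_force: 0.0
```

```bash
python3 -c "
from h import *
s=read_state();print(s['tool_pos'],s['wrist_force'],s['width'],s['q'])
a=read_camera('wrist')[170:440,180:480];b=read_camera('scene')[190:310,340:440]
cv2.imwrite('pics/c6.png',np.hstack([cv2.resize(a,(480,430)),cv2.resize(b,(320,430),interpolation=cv2.INTER_CUBIC),])[:,:,::-1])"
```

```text
[0.50217299 0.41086378 0.00239269] [-0.18918588 -0.56530442  0.26996967] 0.584033121224018 [6.47333186e-01 4.01560713e-01 1.82214686e+00 9.60344797e-06
 9.19625714e-01 1.20328016e+00]
```

View pics/c6.png

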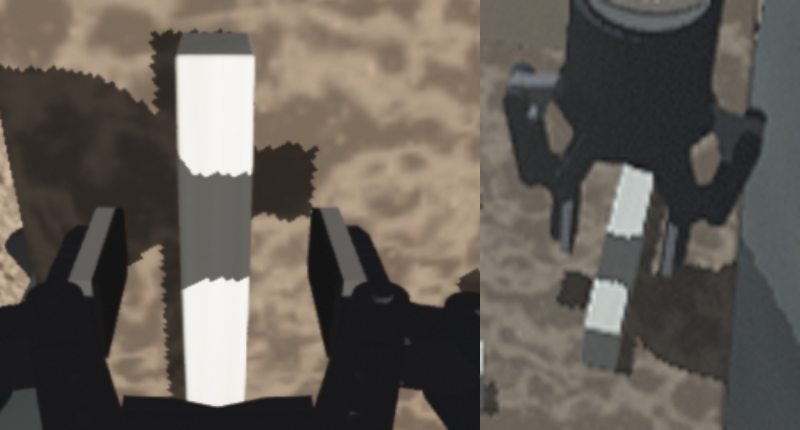

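The fingers straddle the bar evenly, with tips in the scene crop at about (565,250) and (668,275), i.e. roughly 23 mm above the counter. I'll go down another 9 mm and close.

Emit:
{"api": "move_arm", "payload": {
  "series": [5,0,0,0.5,0,0,0,5,0,0,0.4,0,0,0,5,0,0,0,0,0,0]
}}

```text
time: 4.42
tool_pos: [0.5024, 0.411, -0.0063]
tcp_rot: [2.746, 1.527, -0.002]
wrist_force: [0.1, -0.9, 1.2]
width: 0.587
grip_force: 0.0
```

Emit:
{"api": "move_arm", "payload": {
  "series": [1,0,0,0,0,0,0,1,0,0,0,0,0,0,1,0,0,0,0,0,0,1,0,0,0,0,0,0]
}}

```text
time: 4.92
tool_pos: [0.5029, 0.4116, -0.0052]
tcp_rot: [-2.746, -1.526, -0.001]
wrist_force: [-1.2, 0.9, 1.9]
width: 0.22
grip_force: 41.2
```

```bash
python3 -c "
from h import *
s=read_state();print(s['wrist_force'],s['width'],s['grip_force'])
for o in measure(read_camera('top'))[1:4]: print(*o[:4])
rows([.577,.4157,s['tool_pos'][2]],-13.65,1,1)"
```

```text
[-1.17961037  0.90851575  1.87725128] 0.22024867377229426 41.23085081577301
505 [603.9 252. ] [19.2 99.4] 86.3
181 [519.8 338.9] [29.5 40.2] 31.88
366 [463.1 347. ] [68.2 19.3] 57.18
pos [ 0.5029  0.4115 -0.0053] tooly -31.85 tot turn [  0.    -0.02 -18.2 ] F [-1.4 -0.   3. ] w 0.218 t 4.975
1 4.27 6.08 -0.0 0.0 -0.0 -18.2
```

Gripped: width 0.22, 41 N. I'll slide and turn the bar to 12 mm short of contact.

```bash
python3 -c "
from h import *
rows([.5653,.4185,read_state()['tool_pos'][2]],-13.65,5,1)"
```

```text
pos [ 0.5029  0.4115 -0.0053] tooly -31.85 tot turn [  0.    -0.02 -18.2 ] F [-1.4 -0.   3. ] w 0.218 t 4.975
1 0.78 0.99 0.0 0.0 -0.0 -3.6
1 0.71 1.03 0.0 0.0 -0.0 -3.6
1 0.65 1.08 0.0 0.0 -0.0 -3.6
1 0.58 1.12 0.0 0.0 -0.0 -3.6
1 0.5 1.15 0.0 0.0 -0.0 -3.6
```

Emit:
{"api": "move_arm", "payload": {
  "series": [1,0.8,1.0,0,0,0,-3.6,1,0.7,1.0,0,0,0,-3.6,1,0.65,1.1,0,0,0,-3.6,1,0.6,1.1,0,0,0,-3.6,1,0.5,1.1,0,0,0,-3.8]
}}

```text
time: 5.6
tool_pos: [0.5637, 0.4186, -0.0052]
tcp_rot: [-2.467, -1.943, 0.004]
wrist_force: [-5.7, -0.4, 5.8]
width: 0.214
grip_force: 41.7
```

Emit:
{"api": "move_arm", "payload": {
  "series": [1,0,0,0,0,0,0,1,0,0,0,0,0,0]
}}

```text
time: 5.85
tool_pos: [0.566, 0.4189, -0.0053]
tcp_rot: [2.469, 1.941, 0.004]
wrist_force: [3.9, -0.1, -0.5]
width: 0.218
grip_force: 41.0
```

```bash
python3 -c "
from h import *
im=read_camera('top')
for o in measure(im): print(*o)
rows([.577,.4157,read_state()['tool_pos'][2]],-13.65,1,1)
cv2.imwrite('pics/t7.png',cv2.resize(im[170:350,230:400],None,fx=3.3,fy=3.3,interpolation=cv2.INTER_CUBIC)[:,:,::-1])"
```

```text
779 [643.  333.9] [92.8 92.6] 76.35 [[587.0999755859375, 299.79998779296875], [677.0999755859375, 277.8999938964844], [699.0, 368.1000061035156], [609.0, 390.0]]
512 [603.7 252.1] [19.3 99.1] 88.22 [[553.9000244140625, 244.0], [652.9000244140625, 241.0], [653.5, 260.20001220703125], [554.5, 263.29998779296875]]
167 [622.5 351.3] [29.8 40.1] 32.53 [[599.0999755859375, 360.20001220703125], [620.7000122070312, 326.3999938964844], [645.7999877929688, 342.3999938964844], [624.2999877929688, 376.20001220703125]]
427 [550.3 351. ] [81.3 19.9] 76.34 [[531.0, 313.79998779296875], [550.2999877929688, 309.1000061035156], [569.5999755859375, 388.20001220703125], [550.2000122070312, 392.8999938964844]]
178 [526.4 491.9] [26.9 38.8] 22.24 [[506.6000061035156, 504.79998779296875], [521.2999877929688, 468.8999938964844], [546.2000122070312, 479.1000061035156], [531.5, 515.0]]
190 [429.9 431.7] [23.  45.9] 6.7 [[415.8999938964844, 453.20001220703125], [421.20001220703125, 407.6000061035156], [444.0, 410.29998779296875], [438.70001220703125, 455.8999938964844]]
pos [ 0.566   0.4189 -0.0053] tooly -13.66 tot turn [ 0.14 -0.07 -0.01] F [3.5 0.7 0.7] w 0.214 t 5.9
1 -0.05 1.15 0.0 0.1 -0.1 -0.0
```

View pics/t7.png

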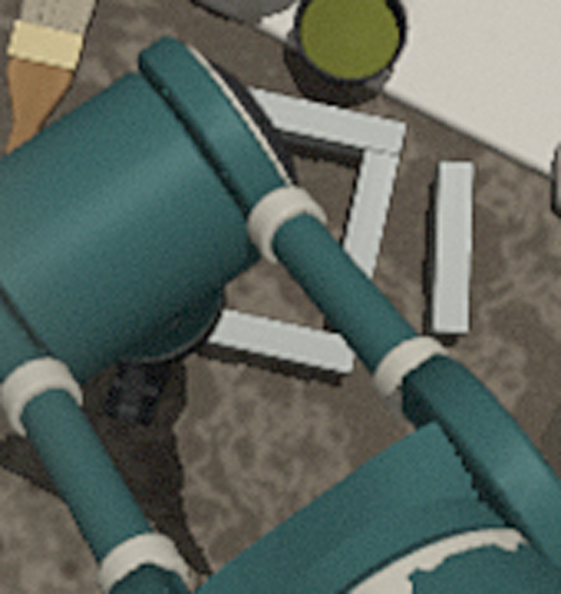

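The bar is parallel (76.34° against 76.35°), its end is level within 0.4 mm, and the gap is about 11 mm. I'll advance and feel for contact.

Emit:
{"api": "move_arm", "payload": {
  "series": [1,0,0.4,0,0,0,0,1,0,0.4,0,0,0,0,1,0,0.1,0,0,0,0,1,0,0,0,0,0,0,1,0,0,0,0,0,0]
}}

```text
time: 6.52
tool_pos: [0.5712, 0.4173, -0.0052]
tcp_rot: [-2.469, -1.938, 0.005]
wrist_force: [-5.0, 0.8, 6.8]
width: 0.217
grip_force: 41.7
```

Emit:
{"api": "move_arm", "payload": {
  "series": [1,0,0.1,0,0,0,0,1,0,0,0,0,0,0]
}}

```text
time: 6.78
tool_pos: [0.5719, 0.417, -0.0052]
tcp_rot: [-2.469, -1.938, 0.005]
wrist_force: [-6.0, 0.8, 6.7]
width: 0.216
grip_force: 41.8
```

Emit:
{"api": "move_arm", "payload": {
  "series": [1,0,0.1,0,0,0,0,1,0,0,0,0,0,0]
}}

```text
time: 7.02
tool_pos: [0.5729, 0.4168, -0.0052]
tcp_rot: [-2.469, -1.938, 0.005]
wrist_force: [-5.5, 1.8, 7.3]
width: 0.217
grip_force: 41.8
```

Emit:
{"api": "move_arm", "payload": {
  "series": [1,0,0.1,0,0,0,0,1,0,0,0,0,0,0]
}}

```text
time: 7.28
tool_pos: [0.5738, 0.4166, -0.0052]
tcp_rot: [-2.469, -1.938, 0.005]
wrist_force: [-6.5, 1.3, 7.3]
width: 0.217
grip_force: 41.8
```

```bash
python3 -c "
from h import *
for o in measure(read_camera('top'))[:4]: print(*o)
rows([.577,.4157,read_state()['tool_pos'][2]],-13.65,1,1)"
```

```text
600 [648.4 322.4] [73.  76.7] 76.35 [[602.5999755859375, 296.0], [677.0999755859375, 277.8999938964844], [694.2999877929688, 348.79998779296875], [619.7999877929688, 366.8999938964844]]
162 [639.3 346.7] [29.9 39.5] 30.17 [[616.5, 356.29998779296875], [636.2999877929688, 322.1000061035156], [662.2000122070312, 337.1000061035156], [642.2999877929688, 371.29998779296875]]
612 [594.3 255.3] [ 42.4 120.3] 71.31 [[530.5, 254.5], [644.5, 216.0], [658.0999755859375, 256.20001220703125], [544.0999755859375, 294.70001220703125]]
444 [557.9 349.8] [83.4 19.8] 75.93 [[538.0999755859375, 311.70001220703125], [557.4000244140625, 306.8999938964844], [577.5999755859375, 387.8999938964844], [558.4000244140625, 392.70001220703125]]
pos [ 0.5738  0.4165 -0.0053] tooly -13.73 tot turn [-0.25  0.05 -0.08] F [-6.1  1.3  7. ] w 0.215 t 7.325
1 -0.01 0.33 -0.0 -0.3 0.0 -0.1
```

About 3.4 mm of gap remains (the drag is ~6 N), so I'll keep going in 1 mm steps.

Emit:
{"api": "move_arm", "payload": {
  "series": [1,0,0.1,0,0,0,0,1,0,0.1,0,0,0,0,1,0,0,0,0,0,0]
}}

```text
time: 7.7
tool_pos: [0.5758, 0.4161, -0.0052]
tcp_rot: [-2.469, -1.938, 0.005]
wrist_force: [-6.3, 1.1, 7.0]
width: 0.222
grip_force: 41.8
```

Emit:
{"api": "move_arm", "payload": {
  "series": [1,0,0.1,0,0,0,0,1,0,0,0,0,0,0]
}}

```text
time: 7.95
tool_pos: [0.576, 0.416, -0.0052]
tcp_rot: [-2.468, -1.938, 0.007]
wrist_force: [-8.5, 1.9, 7.9]
width: 0.22
grip_force: 41.9
```

Emit:
{"api": "move_arm", "payload": {
  "series": [1,0,0.1,0,0,0,0,1,0,0,0,0,0,0]
}}

```text
time: 8.2
tool_pos: [0.5761, 0.416, -0.0053]
tcp_rot: [-2.467, -1.938, 0.009]
wrist_force: [-10.3, 2.4, 9.3]
width: 0.221
grip_force: 42.0
```

Emit:
{"api": "move_arm", "payload": {
  "series": [1,0,0.1,0,0,0,0,1,0,0,0,0,0,0]
}}

```text
time: 8.45
tool_pos: [0.5764, 0.4159, -0.0052]
tcp_rot: [-2.467, -1.937, 0.01]
wrist_force: [-11.0, 2.9, 10.5]
width: 0.218
grip_force: 42.1
```

```bash
python3 -c "
from h import *
for o in measure(read_camera('top'))[:4]: print(*o)
rows([.577,.4157,read_state()['tool_pos'][2]],-13.65,1,1)"
```

```text
553 [651.7 319.5] [68.7 69.2] 76.35 [[609.9000244140625, 294.20001220703125], [677.2000122070312, 277.8999938964844], [693.4000244140625, 344.70001220703125], [626.0999755859375, 361.0]]
162 [645.6 346.1] [29.4 39.5] 34.26 [[622.4000244140625, 354.1000061035156], [644.5999755859375, 321.5], [668.9000244140625, 338.0], [646.5999755859375, 370.70001220703125]]
566 [598.  255.4] [ 41.1 113.2] 70.66 [[537.7999877929688, 254.6999969482422], [644.5999755859375, 217.1999969482422], [658.2000122070312, 256.0], [551.4000244140625, 293.5]]
501 [569.3 347.4] [84.6 37.2] 76.2 [[541.2000122070312, 310.70001220703125], [577.2999877929688, 301.8999938964844], [597.5, 384.0], [561.4000244140625, 392.8999938964844]]
pos [ 0.5764  0.4159 -0.0052] tooly -13.7 tot turn [-0.46  0.11 -0.05] F [-12.2   2.5  10.1] w 0.217 t 8.5
1 -0.01 0.07 -0.0 -0.5 0.1 -0.1
```

Contact: the bar's mask has merged with the side bar, and the force has risen to 12 N without the frame moving. One more millimetre to seat it, then ease off and open.

Emit:
{"api": "move_arm", "payload": {
  "series": [1,0,0.1,0,0,0,0,1,0,0.1,0,0,0,0,1,0,0,0,0,0,0]
}}

```text
time: 8.88
tool_pos: [0.5766, 0.4158, -0.0052]
tcp_rot: [-2.465, -1.936, 0.014]
wrist_force: [-15.7, 4.0, 12.7]
width: 0.219
grip_force: 42.4
```

Emit:
{"api": "move_arm", "payload": {
  "series": [1,0,-0.2,0,0,0,0,1,0,0,0,0,0,0]
}}

```text
time: 9.12
tool_pos: [0.5766, 0.4159, -0.0052]
tcp_rot: [-2.467, -1.938, 0.009]
wrist_force: [-10.8, 3.3, 9.1]
width: 0.22
grip_force: 42.1
```

Emit:
{"api": "move_arm", "payload": {
  "series": [4,0,0,0,0,0,0,4,0,0,0,0,0,0,4,0,0,0,0,0,0,4,0,0,0,0,0,0]
}}

```text
time: 9.62
tool_pos: [0.5815, 0.4144, -0.0059]
tcp_rot: [2.47, 1.941, -0.0]
wrist_force: [-0.6, -0.0, 0.7]
width: 0.469
grip_force: 0.0
```

Emit:
{"api": "move_arm", "payload": {
  "series": [4,0,0,-2,0,0,0,4,0,0,-4,0,0,0,4,0,0,-6,0,0,0,4,0,0,-6,0,0,0]
}}

```text
time: 10.12
tool_pos: [0.5814, 0.4146, 0.1776]
tcp_rot: [2.47, 1.941, 0.002]
wrist_force: [0.1, 0.4, 0.4]
width: 0.468
grip_force: 0.0
```

```bash
python3 -c "
from h import *
for o in measure(read_camera('top'))[:4]: print(*o)
rows([.42,.56,.2],-13.65,5,4)"
```

```text
370 [722.2 321.7] [32.2 56.2] 26.64 [[695.2000122070312, 339.6000061035156], [720.4000244140625, 289.3999938964844], [749.0999755859375, 303.79998779296875], [723.9000244140625, 354.0]]
1012 [603.6 355.1] [115.3 101.4] 76.35 [[540.7000122070312, 311.0], [639.2999877929688, 287.1000061035156], [666.5, 399.1000061035156], [567.9000244140625, 423.0]]
490 [556.2 193.4] [35.1 59.8] 29.28 [[526.2000122070312, 210.89999389648438], [555.5, 158.6999969482422], [586.0999755859375, 175.89999389648438], [556.9000244140625, 228.10000610351562]]
pos [0.5859 0.4177 0.1894] tooly -13.66 tot turn [ 0.65 -0.7  -0.01] F [0.8 1.  6.3] w 0.465 t 10.175
4 1.98 -3.89 -0.23 0.1 -0.1 -0.0
4 1.98 -3.9 -0.23 0.1 -0.1 -0.0
4 1.98 -3.9 -0.22 0.1 -0.1 -0.0
4 1.98 -3.9 -0.22 0.1 -0.1 -0.0
4 1.98 -3.9 -0.22 0.1 -0.1 -0.0
```

Emit:
{"api": "move_arm", "payload": {
  "series": [4,2,-3.9,0,0,0,0,4,2,-3.9,0,0,0,0,4,2,-3.9,0,0,0,0,4,2,-3.9,0,0,0,0,4,2,-3.9,0,0,0,0]
}}

```text
time: 10.8
tool_pos: [0.4147, 0.5591, 0.1762]
tcp_rot: [-2.47, -1.941, -0.003]
wrist_force: [0.0, 0.8, 0.3]
width: 0.463
grip_force: 0.0
```

Emit:
{"api": "move_arm", "payload": {
  "series": [4,4,-4,0,0,0,0,4,4,-4,0,0,0,0,4,4,-4,0,0,0,0,4,0,0,0,0,0,0]
}}

```text
time: 11.3
tool_pos: [0.3239, 0.7065, 0.1753]
tcp_rot: [-2.464, -1.946, -0.002]
wrist_force: [0.5, -0.8, -0.4]
width: 0.471
grip_force: 0.0
```

```bash
python3 -c "
from h import *
im=read_camera('top');sc=read_camera('scene')
for lo in (140,150,165):
  for o in measure(im,lo)[:6]: print(*o)
cv2.imwrite('pics/t8.png',np.hstack([cv2.resize(im[170:340,240:380],(400,486),interpolation=cv2.INTER_CUBIC),cv2.resize(sc[200:340,230:345],(400,486),interpolation=cv2.INTER_CUBIC)])[:,:,::-1])"
```

```text
2737 [628.  372.2] [160.6 140.7] 76.33 [[540.7000122070312, 310.79998779296875], [677.4000244140625, 277.6000061035156], [715.2999877929688, 433.6000061035156], [578.5999755859375, 466.8999938964844]]
525 [603.8 252.2] [19.8 99.4] 86.39 [[553.5999755859375, 245.5], [652.7999877929688, 239.1999969482422], [654.0999755859375, 258.8999938964844], [554.7999877929688, 265.20001220703125]]
2611 [628.  371.6] [159.1 140.3] 76.26 [[541.0, 311.0], [677.2000122070312, 277.70001220703125], [715.0, 432.20001220703125], [578.7000122070312, 465.5]]
503 [603.8 251.8] [18.9 99.3] 86.63 [[553.7000122070312, 245.3000030517578], [652.7999877929688, 239.5], [654.0, 258.29998779296875], [554.7999877929688, 264.20001220703125]]
1658 [638.7 369. ] [158.3 118.3] 76.26 [[562.4000244140625, 306.1000061035156], [677.2999877929688, 278.0], [714.9000244140625, 431.79998779296875], [600.0, 459.8999938964844]]
489 [604.5 251.6] [18.5 97.8] 86.3 [[555.0999755859375, 245.60000610351562], [652.7000122070312, 239.3000030517578], [653.9000244140625, 257.70001220703125], [556.2999877929688, 264.0]]
757 [569.8 385.6] [157.8  18.4] 76.09 [[541.9000244140625, 311.20001220703125], [559.7000122070312, 306.79998779296875], [597.7000122070312, 460.0], [579.7999877929688, 464.3999938964844]]
```

View pics/t8.png

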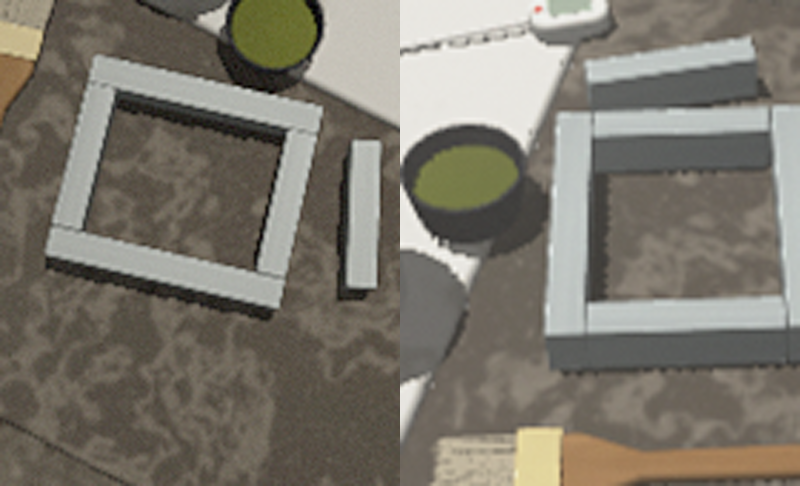

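The frame is closed: both joints show hairline seams, the overall outline measures 160 × 140.5 mm, the angle difference is about 0.2°, and the frame, spare bar and ramekin are unmoved.

```bash
python3 -c "
from workcell import *
print(finish_job())"
```

```text
the job is handed in; nothing more can be done
None
```

The job is handed in: by the last top view the closing bar is flush on both side bars (gap under about 1 mm, parallel within about 0.2°, ends level within about 1 mm), with the frame and spare bar measured in place and the ramekin looking undisturbed; no verdict came back.

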